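# Push the filter slide out of a sanding-dust extractor with a pin tool

## Robot

A 6-joint arm with a two-finger parallel gripper is mounted at the origin on the work surface. World frame = base frame: x ahead of the robot, y to its left, z up, the work surface at z = 0. Lengths are in m, angles in rad, forces in N, time in s.
With the tool pointing down it reaches from about 0.35 to 0.925 m from the base axis. Payload 6.4 kg.
Tool frame: the origin (TCP) lies between the finger pads; the fingertips stand 17 mm ahead of it and the grasp point (between the pads) lies 2 mm behind it; z points along the fingers, y is the direction in which the jaws open and shut (so a half turn about z gives the same grasp; the last joint's range is limited). The gripper opens to 94 mm and grips with 3 to 60 N. Pads are 16 mm wide; open, the fingers measure 119 mm over their backs; the gripper's body (75 mm by 177 mm) begins 78 mm behind the grasp point.
Start: joints at [1.176, 0.245, 1.558, -0, 1.339, -0.174], TCP at [0.142, 0.634, 0.2] pointing down, gripper open.
Joint ranges: [-3.13, 3.13], [-1.02, 2.26], [0.13, 2.54], [-0.95, 4.09], [0.21, 2.88], [-2.74, 2.74]. Speed limits (rad/s): [2.57, 2.57, 3.14, 3.14, 3.14, 3.14].

## Interface

Orientations are given as a unit quaternion [w, x, y, z].
In Python, from station import env gives the robot as it stands. The module is installed in compiled form; this text tells all that it offers.
- The arm moves only by the tool carry_out, never from a script. Its argument "deltas" is a list of rows, each a list of 3 entries, a list of its own where there are three numbers: the shift along the world's x, y, z in m, then the turn, a rotation vector about the world's x, y, z in rad, then the opening, from 0 (shut) to 1 (fully open). In form: [[[dx, dy, dz], [ax, ay, az], grip], ...]. A call has exactly 10 rows; each row is the pose to reach, as a shift and turn from the pose commanded when the call began; what a row does not reach only later rows make up. A row lasts 1/12 s, in which the tool goes at most 41.7 mm and 7.16 degrees, less where a joint would pass 70% of its speed; a pose out of reach is approached as far as the arm can. A call with a gripper value outside its range is refused whole. The fingers move at their own pace and stop on an object; the grip force is fixed at half the most. Time passes only in rows, so rows that repeat a pose let the fingers close, or fill a call up. It gives the time, the measured TCP pose, the force and the opening at its end, in the units of the state.
- env.get_state(): the state, without advancing time (a new reading comes with each control period).
- env.camera(name): name is "scene" or "top"; returns (picture, depth): 420x560x3 uint8, blue, green, red; 420x560 float32, m along the optical axis (not along the pixel's ray), 0 where there is no reading.
- env.camera_params(name): a dict with "camera_matrix" (3x3 intrinsics, pixels), "pose" (4x4, takes a point from camera to world coordinates). Camera axes: x right, y up, looking along -z (the intrinsics and any distortion apply to the point x, -y, -z); pixel columns grow to the right and rows downward; lengths in m; the calibration is good to about 2 mm. A picture is of the moment at which its call begins. camera_params takes no time and is no camera call.
- env.sign_off(): hands the job in, once; it reports no verdict.
Trained networks look in the newest picture that a camera, given by its name, has taken for a name from the list of things; names that differ only in an ending like _2 or _b are one class to them, and where a whole thing is asked for, a point or a joint stands for the part that bears it (a point fixed in the world has none). Each returns a list of dicts, best first, with "confidence" (0 to 1); they miss things now and then, are a little off and sometimes report something else, mostly with a low value. They report only what shows in the picture. A call takes as long as a camera call.
- env.find_in(camera, query): "at" ([x, y, z] in m, in world coordinates, good to about 4 mm: the middle of the surface that is visible of it).
- env.masks_of(camera, query): "pixels" (420x560 bool, what is visible of it).
The state is a dict: "time": time; "qpos": joint angles; "joint_vel": joint speeds; "effort": joint torques, N m; "ee_pos": TCP position; "eef_rot": TCP orientation; "wrist_force": force on the tool from outside, world axes, zero at the start; "wrist_torque": the same for the moment, N m; "grip_width": finger opening in m.
Only numpy, scipy, OpenCV 4.12 (cv2) and the standard library are available. Lean on these libraries where they do the work, as an engineer would, in place of code of your own. Each camera call takes 0.05 s, during which the arm holds its last target. There are 200 camera calls.

## Task

The filter of the sanding-dust extractor is due for cleaning. Take the pin tool from the tool block, hold the recessed spring catch in the end bar of the filter slide down with its tip and, keeping the catch down, push the slide out sideways as far as it goes. Then stand the pin tool back in a hole of the tool block, and leave the brush, the sanding block, the drawer box and the paint jar where they are.

Things in the scene. Friction and masses are not known exactly. Their poses are not given: they have to be found in the camera images.
- well_mouth (a point): centre of the mouth of the catch's well: a round bore, flush in the sloping face of the filter slide's end bar and travelling with it. z points out of the bore, square to the slope, 38 degrees from vertical, leaning to the extractor's front; x runs up the slope; the slide comes out along -y. A conical lead-in 20 mm wide narrows to 12 mm in the first 4 mm; below it the bore is straight.
- catch_top (a point): centre of the flat top of the catch button (11 mm wide) at the bottom of the well, 18 mm below the mouth when not pressed; it sinks along -z as it is pressed. Axes as for well_mouth. The end bar round the well is 122 mm (x) by 32 mm (y), 32 mm thick, the right-hand end of the extractor's face seen from its front, of the same off-white plastic as the housing; nothing stands above or beside it.
- catch (a joint): how far the catch button is pressed, m: 0 up, 0.006 at its stop; sprung, 2 N at the start and 6 N at the stop. Pressed by more than 0.004 it frees the slide; otherwise a tongue holds the slide after 2 mm of play. With the slide some 15 mm out the tongue is past its keeper and the catch springs up when let go.
- filter_slide (a joint): how far the filter slide is out, m: 0 home (its end flush with the housing's right side), 0.065 at its stop. It slides level, along -y of well_mouth, with about 2.5 N of friction and stays where it is left. There is nothing on it to grip: it is moved by pushing the pin sideways against the wall of the well.
- extractor: wedge-shaped off-white bench extractor, fixed to the table, 200 mm deep (x), 280 mm wide (y), 144 mm high, its carrying handle on top to 174 mm; origin at the centre of its underside, x to its back. From the front lip, 33 mm high, the face with the grille rises backwards at 38 degrees from level for 180 mm to the flat top. Well mouth at (-29, -124, 87) mm in its frame with the slide home.
- pin_grip (a point): middle of the pin tool's round wooden handle, 16 mm thick and 78 mm long, 39 mm below the handle's top and 91 mm from the tip; z runs along the tool from the tip to the handle. The tool weighs about 60 g and stands upright in a hole of the block, handle up, its collar on the block's top.
- pin_tip (a point): the tip of the pin tool, rounded end of a steel pin 6 mm thick and 45 mm long; above the pin sits a brass collar 18 mm wide and 7 mm high, then the handle. The whole tool is 130 mm long. z as for pin_grip.
- tool_block: plain MDF tool block, 210 mm (x) by 64 mm (y) by 50 mm high, fixed to the table; origin at the centre of its underside. Three round holes in a row along x, at -70, 0 and 70 mm, each 14 mm wide and 48 mm deep; the pin tool stands in one end hole, the brush in the other, the middle one is empty.
- tool_block_hole0 (a point): centre of the mouth of the hole at x = -70 mm, at the block's top
- tool_block_hole1 (a point): centre of the mouth of the middle hole
- tool_block_hole2 (a point): centre of the mouth of the hole at x = +70 mm
- brush_mid (a point): flat paint brush standing bristles up in an end hole of the tool block, half-way up its 135 mm (about 20 mm above the block's top); its top is about 87 mm above the block, the bristles 26 mm wide. To be left alone.
- sanding_block: loose cork sanding block 70 x 110 x 30 mm on the table to the robot's left, behind the extractor; origin under its centre. To be left alone.
- drawer_box: loose open MDF drawer box 120 x 110 x 90 mm on the table to the robot's left, farther out; origin under its centre. To be left alone.
- paint_jar: loose closed paint jar, 62 mm wide and 75 mm high, on the table beyond the tool block; origin under its centre. To be left alone.

How it is judged:
On the way:
1. the catch is held down with the pin tool while the slide is pushed past 20 mm out (value of joint filter_slide above 0.02 m and value of joint catch above 0.0025 m and contact force between pin_tool and catch above 0.5 N), for 0.1 s.
At the end, for the whole second after the job is handed in: The filter slide is out at its stop (at least 57 of 65 mm), the pin tool stands released and at rest in any hole of the tool block (its tip at least 20 mm down the hole, leaning less than 20 degrees), and the brush, sanding block, drawer box and paint jar are within 30 mm of where they were (value of joint filter_slide above 0.057 m and angle between pin_grip's own z axis and vertical below 0.35 rad and z of pin_tip in the frame of tool_block below 0.03 m and (horizontal distance between pin_tip and tool_block_hole0 below 0.012 m or horizontal distance between pin_tip and tool_block_hole1 below 0.012 m or horizontal distance between pin_tip and tool_block_hole2 below 0.012 m) and linear speed of pin_tool below 0.03 m/s and distance of each of brush_mid, sanding_block, drawer_box, paint_jar from where it was at the start of the episode below 0.03 m); the robot touches nothing.
It fails at once if the brush, sanding block, drawer box or paint jar is knocked away (distance of any of brush_mid, sanding_block, drawer_box, paint_jar from where it was at the start of the episode above 0.05 m).
It also fails if it takes over 54 s, if anything falls off the work surface, if the arm or the gripper's body presses on something with over 40 N, if the wrist force passes 120 N, or if a joint passes its speed limit or range.

## Working session

There is one attempt and no reset: what is moved stays moved. The work goes in short steps, Python scripts to look and compute and a tool call to move; the robot and the scene stay as the last step left them, time stands still between calls to the robot, and variables do not carry over. Pictures are saved under pics/ and viewed, about 8 in all and at most 12, crops included, and the job is handed in when it is done.

Besides the shell and the picture viewer there is one more tool, called after "Request:" by a JSON object that holds its "op" and its "data". carry_out: Moves the arm, as the interface text tells. Its arguments: {"type":"object","properties":{"deltas":{"type":"array"}},"required":["deltas"]}

```bash
mkdir -p pics; python3 - <<'E'
from station import env
import cv2,numpy as np
s=env.get_state(); print({k:np.round(v,3).tolist() for k,v in s.items()})
for c in("scene","top"):
    im,d=env.camera(c); cv2.imwrite(f"pics/{c}0.png",im); np.save(f"{c}_d0.npy",d)
    p=env.camera_params(c); print(c,np.round(p["camera_matrix"],1).tolist(),np.round(p["pose"],3).tolist())
    for q in("well_mouth","catch_top","extractor","pin_grip","pin_tip","tool_block","tool_block_hole0","tool_block_hole1","tool_block_hole2","brush_mid","sanding_block","drawer_box","paint_jar"):
        print(q,[(np.round(r["at"],4).tolist(),round(r["confidence"],2)) for r in env.find_in(c,q)[:3]])
E
```

```text
{'time': 0.0, 'qpos': [1.176, 0.246, 1.559, -0.0, 1.339, -0.174], 'joint_vel': [0.002, 0.001, -0.001, -0.001, -0.0, 0.001], 'effort': [-0.0, -41.584, -31.46, 0.068, 0.033, -0.0], 'ee_pos': [0.142, 0.634, 0.199], 'eef_rot': [-0.0, 0.11, 0.994, -0.001], 'wrist_force': [-0.281, -0.559, 0.499], 'wrist_torque': [-0.009, 0.008, -0.004], 'grip_width': 0.094}
scene [[533.3, 0.0, 278.3], [0.0, 533.3, 221.9], [0.0, 0.0, 1.0]] [[0.87, -0.321, 0.375, 1.048], [0.494, 0.557, -0.668, -0.767], [0.005, 0.766, 0.643, 0.895], [0.0, 0.0, 0.0, 1.0]]
well_mouth [([0.5041, 0.0436, 0.0802], 0.67), ([0.4691, 0.0471, 0.0855], 0.15)]
catch_top [([0.7104, -0.2909, 0.0657], 0.45)]
extractor [([0.5026, 0.0401, 0.0758], 0.59), ([0.4713, 0.0481, 0.0849], 0.57)]
pin_grip [([0.5764, -0.2829, 0.0968], 0.86)]
pin_tip [([0.5786, -0.288, 0.101], 0.5), ([0.4688, 0.0489, 0.0864], 0.17)]
tool_block [([0.5222, -0.2929, 0.0472], 0.92), ([0.4691, 0.0486, 0.087], 0.47)]
tool_block_hole0 [([0.5191, -0.295, 0.0548], 0.79)]
tool_block_hole1 [([0.5191, -0.295, 0.0548], 0.79)]
tool_block_hole2 [([0.5191, -0.295, 0.0548], 0.79)]
brus
[... 411 characters left out ...]
3, 0.0393, 0.0958], 0.92)]
catch_top [([0.4519, 0.0731, 0.1195], 0.71)]
extractor [([0.4524, 0.0697, 0.1186], 0.96), ([0.662, 0.4555, 0.0322], 0.73), ([0.5724, -0.2772, 0.1106], 0.35)]
pin_grip [([0.5693, -0.2788, 0.1107], 0.57)]
pin_tip [([0.5755, -0.2781, 0.1084], 0.64)]
tool_block [([0.5036, -0.2686, 0.0499], 0.66)]
tool_block_hole0 [([0.5066, -0.2684, 0.0513], 0.68)]
tool_block_hole1 [([0.5066, -0.2684, 0.0513], 0.68)]
tool_block_hole2 [([0.5066, -0.2684, 0.0513], 0.68)]
brush_mid []
sanding_block [([0.4318, 0.419, 0.0309], 0.83)]
drawer_box [([0.6629, 0.4595, 0.0299], 0.78), ([0.5019, -0.2672, 0.0514], 0.41)]
paint_jar [([0.6993, -0.2632, 0.0788], 0.91), ([0.666, 0.4585, 0.0313], 0.23)]
```

View pics/scene0.png

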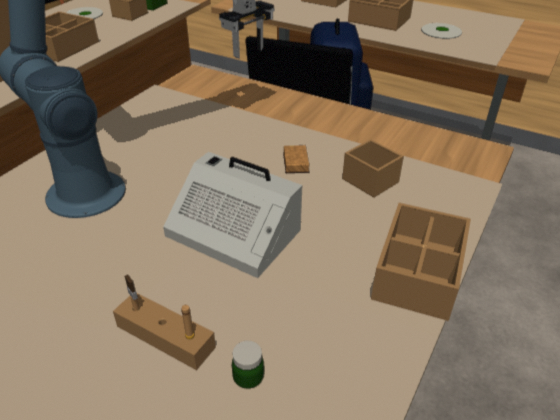

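View pics/top0.png

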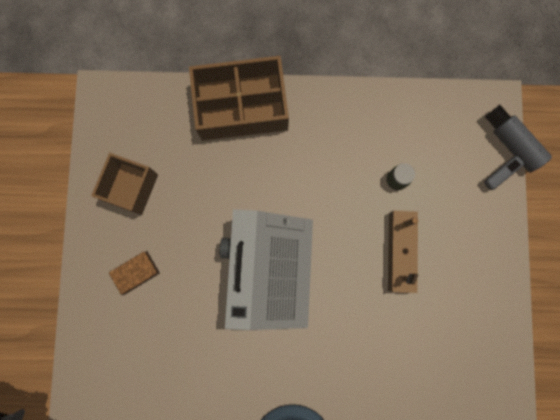

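The scene view shows the extractor in the middle, with the well near (268,230). The tool block is at (163,328): brush in the near hole (132,290), pin tool in the far hole (187,322), middle hole empty (162,322). In the top view the well is at about (285,221) and the pin at about (412,221). I'll zoom into both.

```bash
python3 - <<'E'
import cv2,numpy as np
s=cv2.imread("pics/scene0.png");t=cv2.imread("pics/top0.png")
def c(im,u,v,w,h,k):return cv2.resize(im[v:v+h,u:u+w],None,fx=k,fy=k,interpolation=cv2.INTER_CUBIC)
t2=cv2.convertScaleAbs(t,alpha=1.7)
a=np.hstack([c(s,110,270,110,95,3.6363),c(s,235,195,80,76,5)[:345]]) if 0 else None
A=cv2.resize(s[270:360,110:220],(396,300),interpolation=2)
B=cv2.resize(s[195:255,235:314],(395,300),interpolation=2)
C=cv2.resize(t2[205:297,380:440],(196,300),interpolation=2)
D=cv2.resize(t2[205:265,255:355],(500,300),interpolation=2)
cv2.imwrite("pics/crop0.png",np.vstack([np.hstack([A,B])[:, :696],np.hstack([C,D])]))
E
```

```text
(no output)
```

View pics/crop0.png

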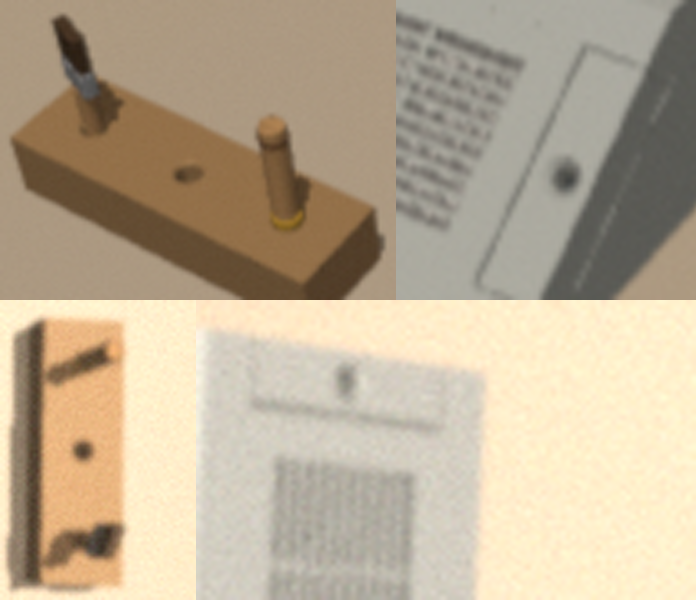

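Crop: the middle hole is at scene (162.2,321.9) / top (405.4,251.0), and the well at scene (268.8,230.2) / top (285.2,221.4). Next I'll triangulate these and check them against depth-based fits.

```bash
cat >h.py <<'E'
from station import env
import cv2,numpy as np
from scipy.optimize import least_squares
from scipy.spatial.transform import Rotation as R
def par(c):
    p=env.camera_params(c);return np.array(p["camera_matrix"]),np.array(p["pose"])
def cloud(c,d):
    K,T=par(c);v,u=np.indices(d.shape)
    P=np.stack([(u-K[0,2])/K[0,0]*d,-(v-K[1,2])/K[1,1]*d,-d],-1)
    return P@T[:3,:3].T+T[:3,3]
def proj(c,P):
    K,T=par(c);q=(np.atleast_2d(P)-T[:3,3])@T[:3,:3]
    return np.c_[K[0,2]+K[0,0]*q[:,0]/-q[:,2],K[1,2]+K[1,1]*-q[:,1]/-q[:,2]]
def tri(us,ut):
    r=least_squares(lambda P:np.r_[proj("scene",P)[0]-us,proj("top",P)[0]-ut],[.5,-.1,.05])
    return r.x,r.fun
E
python3 - <<'E'
from h import *
for n,a,b in(("hole1",(162.2,321.9),(405.4,251.0)),("well",(268.8,230.2),(285.2,221.4)),("handletop",(185,307.5),(414.6,312/3.26+205-89.5+ -15+ 0 if 0 else 205+50/3.26))):
    x,f=tri(a,b);print(n,x.round(4),f.round(2))
for c in("scene","top"):
    d=np.load(f"{c}_d0.npy");P=cloud(c,d);ok=d>0
    m=ok&(abs(P[...,1]+.275)<.07)&(abs(P[...,0]-.5)<.16)&(abs(P[...,2]-.05)<.008)
    q=P[m];print(c,"block z",np.median(q[:,2]).round(4),len(q),cv2.minAreaRect((q[:,:2]*1000).astype(np.float32)))
    m=ok&(abs(P[...,1]+.275)<.05)&(abs(P[...,0]-.575)<.05)&(P[...,2]>.125)
    print("pin top pts",P[m].mean(0).round(4),P[m].max(0).round(4),m.sum())
    # slope
    m=ok&(abs(P[...,0]-.45)<.14)&(P[...,1]>-.06)&(P[...,1]<.06)&(P[...,2]>.045)&(P[...,2]<.135)
    q=P[m];
    for _ in range(6):
        ce=q.mean(0);n=np.linalg.svd(q-ce,full_matrices=0)[2][2];n*=np.sign(n[2]);r=(q-ce)@n;k=abs(r)<max(.003,2.5*r.std());q=q[k]
    print("slope n",n.round(4),"tilt",np.degrees(np.arccos(n[2])).round(2),"yaw",np.degrees(np.arctan2(-n[1],-n[0])).round(2),"std",r.std().round(4),len(q),"c",ce.round(4))
    mm=ok&(abs((P-ce)@n)<.006)
    # coordinates within slope
    h=np.array([-n[0],-n[1],0]);h/=np.linalg.norm(h) # extractor x (back)
    y=np.array([-h[1],h[0],0])
    w=P[mm&(abs(P[...,0]-.45)<.2)&(abs(P[...,1]-.03)<.14)&(P[...,2]>.03)]
    a=w@h;b=w@y; print("b range pct",np.percentile(b,[.2,1,50,99,99.8]).round(4),"a",np.percentile(a,[.2,1,99,99.8]).round(4))
    m=ok&(P[...,2]>.138)&(P[...,2]<.15)&(abs(P[...,0]-.45)<.25)&(abs(P[...,1]-.08)<.15)
    q=P[m];print("top flat z",np.median(q[:,2]).round(4),len(q),cv2.minAreaRect((q[:,:2]*1000).astype(np.float32)))
    for o in("tool_block","well_mouth"):
        r=env.masks_of(c,o)[:1]
        for x in r: 
            v,u=np.nonzero(x["pixels"]);print(o,round(x["confidence"],2),len(u),u.min(),u.max(),v.min(),v.max())
E
```

```text
hole1 [ 0.5049 -0.2789  0.049 ] [-1.05  0.   -0.84 -1.04]
well [0.5701 0.0329 0.0868] [-1.33  0.17 -0.81 -1.21]
handletop [ 0.574  -0.279   0.1326] [-0.82  0.02 -0.65 -0.84]
scene block z 0.0508 2610 ((505.7879333496094, -277.05218505859375), (67.39794158935547, 213.80734252929688), 88.59184265136719)
pin top pts [ 0.5778 -0.2804  0.1329] [ 0.5837 -0.2712  0.1385] 73
slope n [-0.0297 -0.5788  0.8149] tilt 35.42 yaw 87.06 std 0.0059 3942 c [0.4606 0.0198 0.0732]
b range pct [-0.5859 -0.5848 -0.4693 -0.3082 -0.3046] a [-0.0149 -0.0127  0.1577  0.1621]
top flat z 0.1448 1917 ((449.810302734375, 128.3055877685547), (78.23635864257812, 284.0272521972656), 88.52108764648438)
tool_block 0.62 3712 113 215 294 368
well_mouth 0.81 1144 190 287 192 257
top block z 0.0499 1869 ((503.91619873046875, -279.4364013671875), (66.28557586669922, 210.36891174316406), 88.8842544555664)
pin top pts [ 0.5735 -0.279   0.1332] [ 0.581  -0.2721  0.1379] 40
slope n [-0.0218 -0.6007  0.7992] tilt 36.95 yaw 87.92 std 0.0022 3366 c [0.4476 0.0196 0.0762]
b range pct [-0.5826 -0.5802 -0.4391 -0.3057 -0.3035] a [-0.021  -0.0195  0.1551  0.1587]
top flat z 0.1438 3032 ((447.6263122558594, 127.65672302246094), (71.94534301757812, 280.8712158203125), 88.86068725585938)
tool_block 0.82 2093 388 417 210 291
well_mouth 0.88 497 266 304 212 229
```

The measurements agree. Hole 1 is at about (0.505,-0.279,0.050) with the block yawed about -1.3°, so the pin stands at (0.575,-0.280). The well mouth is at (0.570,0.033,0.087), and the slide comes out along about +x. I'm moving over the pin.

Request:
{"op": "carry_out", "data": {"deltas": [[[0.016,-0.034,0.01],[0,0,-0.11],1],[[0.033,-0.069,0.02],[0,0,-0.22],1],[[0.049,-0.103,0.03],[0,0,-0.33],1],[[0.065,-0.138,0.04],[0,0,-0.44],1],[[0.082,-0.172,0.05],[0,0,-0.55],1],[[0.098,-0.206,0.06],[0,0,-0.66],1],[[0.114,-0.241,0.07],[0,0,-0.77],1],[[0.13,-0.275,0.08],[0,0,-0.88],1],[[0.147,-0.31,0.09],[0,0,-0.99],1],[[0.163,-0.344,0.1],[0,0,-1.1],1]]}}

```text
time: 2.43
ee_pos: [0.3056, 0.2885, 0.3004]
eef_rot: [0.0, 0.615, 0.788, 0.0]
wrist_force: [1.0, 0.1, -0.3]
grip_width: 0.0937
```

Request:
{"op": "carry_out", "data": {"deltas": [[[0.018,-0.037,0],[0,0,-0.03],1],[[0.035,-0.074,0],[0,0,-0.06],1],[[0.053,-0.111,0],[0,0,-0.09],1],[[0.07,-0.148,0],[0,0,-0.12],1],[[0.088,-0.185,0],[0,0,-0.15],1],[[0.105,-0.222,0],[0,0,-0.18],1],[[0.122,-0.259,0],[0,0,-0.21],1],[[0.14,-0.296,0],[0,0,-0.24],1],[[0.158,-0.333,0],[0,0,-0.27],1],[[0.175,-0.37,0],[0,0,-0.27],1]]}}

```text
time: 3.27
ee_pos: [0.4809, -0.082, 0.2999]
eef_rot: [0.0, 0.715, 0.699, 0.0]
wrist_force: [1.3, 0.3, 0.6]
grip_width: 0.0938
```

Request:
{"op": "carry_out", "data": {"deltas": [[[0.018,-0.037,0],[0,0,0],1],[[0.035,-0.074,0],[0,0,0],1],[[0.053,-0.111,0],[0,0,0],1],[[0.07,-0.148,-0.01],[0,0,0],1],[[0.085,-0.18,-0.03],[0,0,0],1],[[0.095,-0.2,-0.06],[0,0,0],1],[[0.095,-0.2,-0.09],[0,0,0],1],[[0.095,-0.2,-0.1],[0,0,0],1],[[0.095,-0.2,-0.1],[0,0,0],1],[[0.095,-0.2,-0.1],[0,0,0],1]]}}

```text
time: 4.1
ee_pos: [0.5755, -0.2793, 0.2004]
eef_rot: [0.0, 0.714, 0.7, 0.0]
wrist_force: [1.8, -0.7, 0.2]
grip_width: 0.0942
```

Request:
{"op": "carry_out", "data": {"deltas": [[[0,0,-0.03],[0,0,0],1],[[0,0,-0.06],[0,0,0],1],[[0,0,-0.09],[0,0,0],1],[[0,0,-0.11],[0,0,0],1],[[0,0,-0.117],[0,0,0],1],[[0,0,-0.117],[0,0,0],1],[[0,0,-0.117],[0,0,0],0],[[0,0,-0.117],[0,0,0],0],[[0,0,-0.117],[0,0,0],0],[[0,0,-0.117],[0,0,0],0]]}}

```text
time: 4.93
ee_pos: [0.5763, -0.2804, 0.0846]
eef_rot: [0.001, 0.714, 0.7, 0.0]
wrist_force: [-0.6, -0.1, 0.3]
grip_width: 0.0708
```

Request:
{"op": "carry_out", "data": {"deltas": [[[0,0,0],[0,0,0],0],[[0,0,0],[0,0,0],0],[[0,0,0],[0,0,0],0],[[0,0,0],[0,0,0],0],[[0,0,0],[0,0,0],0],[[0,0,0],[0,0,0],0],[[0,0,0],[0,0,0],0],[[0,0,0],[0,0,0],0],[[0,0,0.005],[0,0,0],0],[[0,0,0.01],[0,0,0],0]]}}

```text
time: 5.77
ee_pos: [0.575, -0.2795, 0.0925]
eef_rot: [-0.001, 0.714, 0.7, -0.0]
wrist_force: [0.3, 0.2, -1.1]
grip_width: 0.0156
```

Gripped at 15.6 mm opening. I'll lift, tilt onto the bore axis and hover 60 mm off the mouth.

Request:
{"op": "carry_out", "data": {"deltas": [[[0,0,0.03],[0,0,0],0],[[0,0,0.07],[0,0,0],0],[[0,0,0.11],[0,0,0],0],[[0,0,0.15],[0,0,0],0],[[-0.001,0.03,0.165],[0.11,-0.002,0],0],[[-0.002,0.07,0.165],[0.22,-0.005,0],0],[[-0.003,0.11,0.16],[0.33,-0.007,0],0],[[-0.005,0.15,0.15],[0.44,-0.01,0],0],[[-0.006,0.19,0.13],[0.55,-0.012,0],0],[[-0.007,0.228,0.115],[0.663,-0.015,0],0]]}}

```text
time: 6.6
ee_pos: [0.569, -0.0529, 0.2098]
eef_rot: [-0.227, 0.675, 0.662, 0.235]
wrist_force: [0.3, -0.3, -3.0]
grip_width: 0.0152
```

Request:
{"op": "carry_out", "data": {"deltas": [[[0,0,-0.005],[0,0,0],0],[[0,0,-0.01],[0,0,0],0],[[0,0,-0.01],[0,0,0],0],[[0,0,-0.01],[0,0,0],0],[[0,0,-0.01],[0,0,0],0],[[0,0,-0.01],[0,0,0],0],[[0,0,-0.01],[0,0,0],0],[[0,0,-0.01],[0,0,0],0],[[0,0,-0.01],[0,0,0],0],[[0,0,-0.01],[0,0,0],0]]}}

```text
time: 7.43
ee_pos: [0.5685, -0.0539, 0.1986]
eef_rot: [-0.227, 0.675, 0.662, 0.233]
wrist_force: [-0.3, -0.8, -1.0]
grip_width: 0.0159
```

```bash
python3 - <<'E'
from h import *
s=env.get_state();print(np.round(s["ee_pos"],4),np.round(s["eef_rot"],4),np.round(s["wrist_force"],2))
q=s["eef_rot"];r=R.from_quat([q[1],q[2],q[3],q[0]]);z=r.as_matrix()[:,2];print("tool z",z.round(4))
tip=np.array(s["ee_pos"])+.0783*z;W=np.array([.5701,.0329,.0868]);print("tip",tip.round(4))
out=[]
for c in("scene","top"):
    im,d=env.camera(c);print(c,proj(c,tip).round(1),proj(c,W).round(1))
    u,v=proj(c,tip)[0].astype(int);k=im[v-35:v+40,u-50:u+50];print("origin",u-50,v-35)
    out.append(cv2.resize(cv2.convertScaleAbs(k,alpha=1.4),None,fx=4,fy=4,interpolation=2))
cv2.imwrite("pics/hover.png",np.hstack(out))
E
```

```text
[ 0.5685 -0.0539  0.1986] [-0.2271  0.6753  0.6619  0.2331] [-0.34 -0.76 -0.96]
tool z [ 0.0141  0.6153 -0.7882]
tip [ 0.5696 -0.0058  0.1369]
scene [[258.2 223.1]] [[267.5 230.4]]
origin 208 188
top [[300.8 218.4]] [[284.4 220.2]]
origin 250 183
```

View pics/hover.png

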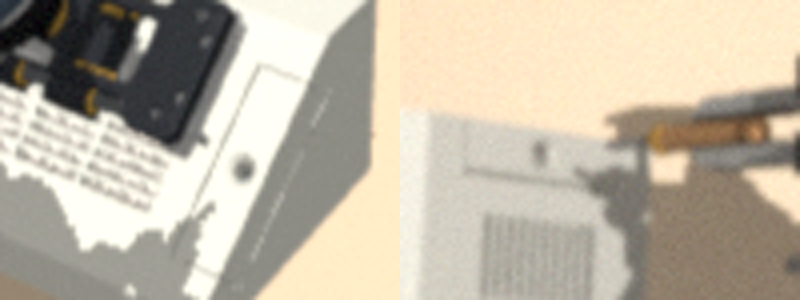

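The hover tip shows at scene ~(259,222.5) and top ~(302.5,219), and the well at (268.7,230.5) and (285,220.5). All are within about 1 px of prediction, and the tip is on the bore axis 63 mm from the mouth. I'll insert it to about 10 mm deep.

Request:
{"op": "carry_out", "data": {"deltas": [[[0,0.012,-0.016],[0,0,0],0],[[0,0.025,-0.032],[0,0,0],0],[[0.001,0.034,-0.043],[0,0,0],0],[[0.001,0.036,-0.046],[0,0,0],0],[[0.001,0.038,-0.049],[0,0,0],0],[[0.001,0.04,-0.051],[0,0,0],0],[[0.001,0.042,-0.054],[0,0,0],0],[[0.001,0.043,-0.056],[0,0,0],0],[[0.001,0.045,-0.058],[0,0,0],0],[[0.001,0.045,-0.058],[0,0,0],0]]}}

```text
time: 8.37
ee_pos: [0.5693, -0.0088, 0.1403]
eef_rot: [-0.227, 0.675, 0.662, 0.233]
wrist_force: [0.5, 0.2, -0.3]
grip_width: 0.0153
```

```bash
cat >>h.py <<'E'
def st():
    s=env.get_state();q=s["eef_rot"];M=R.from_quat([q[1],q[2],q[3],q[0]]).as_matrix();z=M[:,2]
    tip=np.array(s["ee_pos"])+.0783*z;W=np.array([.5701,.0329,.0868])
    f=np.array(s["wrist_force"]);print("t",round(s["time"],2),"tcp",np.round(s["ee_pos"],4),"tip",tip.round(4),"depth",((tip-W)@z).round(4),"f",f.round(2),"f along axis",(-f@z).round(2),"zt",z.round(3),"w",s["grip_width"],"tq",np.round(s["wrist_torque"],2))
E
python3 -c "
from h import *
st()"
```

```text
t 8.37 tcp [ 0.5693 -0.0088  0.1403] tip [0.5704 0.0394 0.0786] depth 0.0105 f [ 0.52  0.21 -0.34] f along axis -0.41 zt [ 0.014  0.616 -0.788] w 0.015252839589634977 tq [-0.4   0.08  0.02]
```

Request:
{"op": "carry_out", "data": {"deltas": [[[0,0.001,-0.002],[0,0,0],0],[[0,0.002,-0.003],[0,0,0],0],[[0,0.003,-0.004],[0,0,0],0],[[0,0.004,-0.005],[0,0,0],0],[[0,0.005,-0.006],[0,0,0],0],[[0,0.006,-0.007],[0,0,0],0],[[0,0.006,-0.008],[0,0,0],0],[[0,0.007,-0.009],[0,0,0],0],[[0,0.0075,-0.0095],[0,0,0],0],[[0,0.0075,-0.0095],[0,0,0],0]]}}

```text
time: 9.2
ee_pos: [0.5697, -0.0016, 0.1313]
eef_rot: [-0.227, 0.675, 0.662, 0.233]
wrist_force: [-1.0, -3.6, 3.5]
grip_width: 0.0151
```

```bash
python3 -c "
from h import *
st()"
```

```text
t 9.2 tcp [ 0.5697 -0.0016  0.1313] tip [0.5708 0.0465 0.0695] depth 0.022 f [-1.05 -3.61  3.46] f along axis 4.97 zt [ 0.014  0.615 -0.788] w 0.015136387762653986 tq [-0.51  0.25  0.1 ]
```

The axial force of about 5 N matches the spring at roughly 4 mm of press. I'll press a bit more, then start pushing along (1,-0.023,0).

Request:
{"op": "carry_out", "data": {"deltas": [[[0,0.0005,-0.001],[0,0,0],0],[[0,0.001,-0.0015],[0,0,0],0],[[0,0.0015,-0.002],[0,0,0],0],[[0,0.002,-0.0025],[0,0,0],0],[[0,0.002,-0.0025],[0,0,0],0],[[0,0.002,-0.0025],[0,0,0],0],[[0,0.002,-0.0025],[0,0,0],0],[[0,0.002,-0.0025],[0,0,0],0],[[0,0.002,-0.0025],[0,0,0],0],[[0,0.002,-0.0025],[0,0,0],0]]}}

```text
time: 10.03
ee_pos: [0.5709, -0.0012, 0.1308]
eef_rot: [-0.225, 0.675, 0.662, 0.234]
wrist_force: [-2.3, -8.5, 12.2]
grip_width: 0.0154
```

```bash
python3 -c "
from h import *
st()"
```

```text
t 10.03 tcp [ 0.5709 -0.0012  0.1308] tip [0.5722 0.0469 0.069 ] depth 0.0227 f [-2.34 -8.5  12.21] f along axis 14.9 zt [ 0.017  0.614 -0.789] w 0.015353789119880522 tq [-0.52  0.58  0.42]
```

At the stop with 15 N. I'll ease off slightly and push sideways.

Request:
{"op": "carry_out", "data": {"deltas": [[[0.002,-0.0004,0.0005],[0,0,0],0],[[0.005,-0.0005,0.0005],[0,0,0],0],[[0.008,-0.0006,0.0005],[0,0,0],0],[[0.011,-0.0006,0.0005],[0,0,0],0],[[0.014,-0.0007,0.0005],[0,0,0],0],[[0.017,-0.0008,0.0005],[0,0,0],0],[[0.02,-0.0009,0.0005],[0,0,0],0],[[0.023,-0.0009,0.0005],[0,0,0],0],[[0.025,-0.001,0.0005],[0,0,0],0],[[0.025,-0.001,0.0005],[0,0,0],0]]}}

```text
time: 10.87
ee_pos: [0.5958, -0.002, 0.1309]
eef_rot: [-0.226, 0.675, 0.662, 0.233]
wrist_force: [-2.2, -9.2, 9.4]
grip_width: 0.0157
```

```bash
python3 - <<'E'
from h import *
st()
im,d=env.camera("scene");cv2.imwrite("pics/push1.png",cv2.resize(im[170:270,200:330],None,fx=4,fy=4,interpolation=2))
E
```

```text
t 10.87 tcp [ 0.5958 -0.002   0.1309] tip [0.5971 0.046  0.0691] depth 0.0225 f [-2.22 -9.2   9.39] f along axis 13.09 zt [ 0.017  0.614 -0.789] w 0.015678485348479442 tq [-0.51  0.52  0.35]
```

View pics/push1.png

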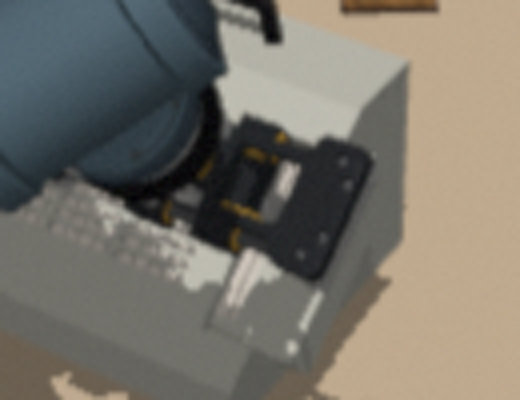

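The image shows the end bar now sticking out of the housing, bottom end near crop (300,340), so the slide is free. I'll continue towards the stop.

Request:
{"op": "carry_out", "data": {"deltas": [[[0.004,-0.0001,0],[0,0,0],0],[[0.008,-0.0002,0],[0,0,0],0],[[0.013,-0.0003,0],[0,0,0],0],[[0.018,-0.0004,0],[0,0,0],0],[[0.023,-0.0005,0],[0,0,0],0],[[0.028,-0.0006,0],[0,0,0],0],[[0.033,-0.0007,0],[0,0,0],0],[[0.037,-0.0008,0],[0,0,0],0],[[0.04,-0.0009,0],[0,0,0],0],[[0.04,-0.0009,0],[0,0,0],0]]}}

```text
time: 11.75
ee_pos: [0.6352, -0.0031, 0.1309]
eef_rot: [-0.226, 0.675, 0.663, 0.233]
wrist_force: [-4.4, -10.5, 11.4]
grip_width: 0.0158
```

Request:
{"op": "carry_out", "data": {"deltas": [[[0.001,0,0],[0,0,0],0],[[0.002,0,0],[0,0,0],0],[[0.003,0,0],[0,0,0],0],[[0.004,0,0],[0,0,0],0],[[0.004,0,0],[0,0,0],0],[[0.004,0,0],[0,0,0],0],[[0.004,0,0],[0,0,0],0],[[0.004,0,0],[0,0,0],0],[[0.004,0,0],[0,0,0],0],[[0.004,0,0],[0,0,0],0]]}}

```text
time: 12.58
ee_pos: [0.6368, -0.003, 0.1308]
eef_rot: [-0.228, 0.675, 0.663, 0.231]
wrist_force: [-10.1, -12.1, 13.5]
grip_width: 0.0157
```

```bash
python3 -c "
from h import *
st()"
```

```text
t 12.58 tcp [ 0.6368 -0.003   0.1308] tip [0.6375 0.0451 0.069 ] depth 0.0221 f [-10.13 -12.08  13.5 ] f along axis 18.16 zt [ 0.009  0.614 -0.789] w 0.015660818879305982 tq [-0.5   2.27  1.75]
```

Fx has risen to -10 N after about 65 mm of travel, so the slide is at its stop. I'll back off sideways, then withdraw along the axis.

Request:
{"op": "carry_out", "data": {"deltas": [[[-0.003,0,0],[0,0,0],0],[[-0.006,0,0],[0,0,0],0],[[-0.006,0,0],[0,0,0],0],[[-0.006,-0.003,0.004],[0,0,0],0],[[-0.006,-0.008,0.01],[0,0,0],0],[[-0.006,-0.014,0.018],[0,0,0],0],[[-0.006,-0.02,0.026],[0,0,0],0],[[-0.007,-0.03,0.038],[0,0,0],0],[[-0.007,-0.042,0.054],[0,0,0],0],[[-0.007,-0.054,0.069],[0,0,0],0]]}}

```text
time: 13.42
ee_pos: [0.631, -0.0558, 0.199]
eef_rot: [-0.228, 0.675, 0.662, 0.233]
wrist_force: [0.6, -0.0, -0.3]
grip_width: 0.0156
```

```bash
python3 - <<'E'
from h import *
st()
im,d=env.camera("scene");cv2.imwrite("pics/out.png",cv2.resize(im[170:270,200:350],None,fx=4,fy=4,interpolation=2))
E
```

```text
t 13.42 tcp [ 0.631  -0.0558  0.199 ] tip [ 0.632  -0.0076  0.1373] depth -0.0639 f [ 0.6  -0.04 -0.31] f along axis -0.23 zt [ 0.013  0.616 -0.788] w 0.015592862289739709 tq [-0.4   0.09  0.02]
```

View pics/out.png

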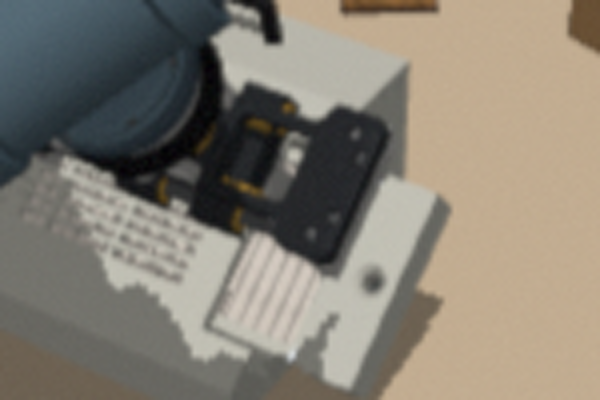

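The slide is fully out, with the well now at scene (293,240). I'm returning upright over the pin's original hole.

Request:
{"op": "carry_out", "data": {"deltas": [[[-0.005,-0.02,0.02],[-0.06,0.001,0],0],[[-0.012,-0.05,0.04],[-0.16,0.003,0],0],[[-0.021,-0.085,0.05],[-0.27,0.006,0],0],[[-0.03,-0.12,0.051],[-0.38,0.009,0],0],[[-0.039,-0.155,0.051],[-0.49,0.011,0],0],[[-0.047,-0.19,0.051],[-0.6,0.013,0],0],[[-0.053,-0.212,0.051],[-0.663,0.015,0],0],[[-0.056,-0.224,0.051],[-0.663,0.015,0],0],[[-0.056,-0.224,0.051],[-0.663,0.015,0],0],[[-0.056,-0.224,0.051],[-0.663,0.015,0],0]]}}

```text
time: 14.3
ee_pos: [0.5752, -0.2792, 0.2485]
eef_rot: [-0.001, 0.715, 0.7, 0.001]
wrist_force: [-0.0, 0.3, -0.5]
grip_width: 0.0154
```

```bash
python3 - <<'E'
from h import *
st()
s=env.get_state();t=np.array(s["ee_pos"]);o=[]
tip=t+[0,0,-.0783]
for c in("scene","top"):
    im,d=env.camera(c);print(c,"tip",proj(c,tip).round(1),"hole",proj(c,[.575,-.2803,.05]).round(1))
    u,v=proj(c,tip)[0].astype(int);k=im[v-35:v+40,u-50:u+50];print("origin",u-50,v-35)
    o.append(cv2.resize(cv2.convertScaleAbs(k,alpha=1.4),None,fx=4,fy=4,interpolation=2))
cv2.imwrite("pics/ret.png",np.hstack(o))
E
```

```text
t 14.3 tcp [ 0.5752 -0.2792  0.2485] tip [ 0.5751 -0.279   0.1703] depth -0.0842 f [-0.01  0.33 -0.5 ] f along axis -0.5 zt [-0.     0.002 -1.   ] w 0.015365732983001285 tq [-0.06  0.05 -0.02]
scene tip [[182.4 294.1]] hole [[188.8 336.1]]
origin 132 259
top tip [[418.8 217.1]] hole [[405.  222.9]]
origin 368 182
```

View pics/ret.png

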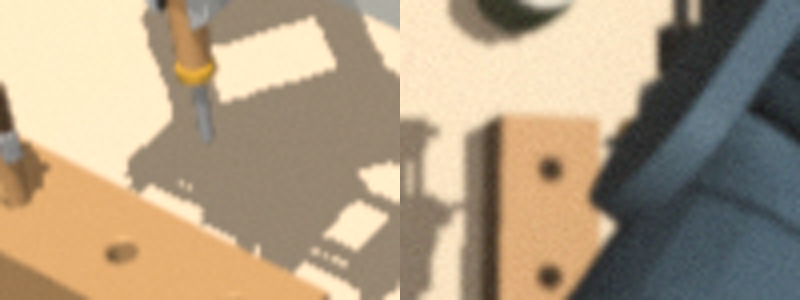

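Scene shows the tip at (184,294), about 0.5 px beyond the known camera offset. Top shows the empty end hole at (405.5,224.5). It's aligned to within 1–2 mm, so I'm lowering it in.

Request:
{"op": "carry_out", "data": {"deltas": [[[0,-0.001,-0.03],[0,0,0],0],[[0,-0.001,-0.06],[0,0,0],0],[[0,-0.001,-0.09],[0,0,0],0],[[0,-0.001,-0.105],[0,0,0],0],[[0,-0.001,-0.112],[0,0,0],0],[[0,-0.001,-0.117],[0,0,0],0],[[0,-0.001,-0.122],[0,0,0],0],[[0,-0.001,-0.126],[0,0,0],0],[[0,-0.001,-0.13],[0,0,0],0],[[0,-0.001,-0.13],[0,0,0],0]]}}

```text
time: 15.23
ee_pos: [0.5755, -0.2802, 0.119]
eef_rot: [0.0, 0.714, 0.7, 0.0]
wrist_force: [0.1, -0.7, -1.0]
grip_width: 0.0155
```

Request:
{"op": "carry_out", "data": {"deltas": [[[0,0,-0.005],[0,0,0],0],[[0,0,-0.01],[0,0,0],0],[[0,0,-0.015],[0,0,0],0],[[0,0,-0.02],[0,0,0],0],[[0,0,-0.024],[0,0,0],0],[[0,0,-0.028],[0,0,0],0],[[0,0,-0.031],[0,0,0],0],[[0,0,-0.033],[0,0,0],0],[[0,0,-0.033],[0,0,0],0],[[0,0,-0.033],[0,0,0],0]]}}

```text
time: 16.07
ee_pos: [0.5754, -0.2802, 0.086]
eef_rot: [-0.0, 0.714, 0.7, -0.0]
wrist_force: [0.3, -0.1, -0.4]
grip_width: 0.0156
```

Request:
{"op": "carry_out", "data": {"deltas": [[[0,0,-0.001],[0,0,0],0],[[0,0,-0.002],[0,0,0],0],[[0,0,-0.002],[0,0,0],0.2],[[0,0,-0.002],[0,0,0],0.4],[[0,0,-0.002],[0,0,0],0.7],[[0,0,-0.002],[0,0,0],0.7],[[0,0,-0.002],[0,0,0],0.7],[[0,0,-0.002],[0,0,0],0.7],[[0,0,-0.002],[0,0,0],0.7],[[0,0,-0.002],[0,0,0],0.7]]}}

```text
time: 16.9
ee_pos: [0.5754, -0.2803, 0.084]
eef_rot: [0.0, 0.714, 0.7, -0.0]
wrist_force: [0.1, 0.9, -0.2]
grip_width: 0.0617
```

Request:
{"op": "carry_out", "data": {"deltas": [[[0,0,0.005],[0,0,0],0.7],[[0,0,0.02],[0,0,0],0.7],[[0,0,0.04],[0,0,0],0.7],[[0,0,0.08],[0,0,0],0.7],[[0,0,0.12],[0,0,0],0.7],[[0,0,0.16],[0,0,0],0.7],[[0,0,0.2],[0,0,0],0.7],[[-0.03,0.02,0.22],[0,0,0],0.7],[[-0.06,0.03,0.24],[0,0,0],0.7],[[-0.09,0.03,0.25],[0,0,0],0.7]]}}

```text
time: 17.73
ee_pos: [0.4853, -0.2492, 0.3378]
eef_rot: [0.002, 0.713, 0.701, 0.0]
wrist_force: [0.4, 0.3, 0.3]
grip_width: 0.066
```

```bash
python3 - <<'E'
from h import *
st()
im,d=env.camera("scene");cv2.imwrite("pics/end.png",im);P=cloud("scene",d)
m=(d>0)&(abs(P[...,1]+.28)<.03)&(abs(P[...,0]-.578)<.03)&(P[...,2]>.06)&(P[...,2]<.15)
q=P[m];print("pin top",q[q[:,2]>.125].mean(0).round(4),"max z",q[:,2].max().round(4),"low",q[q[:,2]<.09].mean(0).round(4))
for o in("brush_mid","sanding_block","drawer_box","paint_jar"):print(o,[(np.round(r["at"],3).tolist(),round(r["confidence"],2)) for r in env.find_in("scene",o)[:1]])
E
```

```text
t 17.73 tcp [ 0.4853 -0.2492  0.3378] tip [ 0.4857 -0.2494  0.2595] depth -0.1723 f [0.35 0.31 0.34] f along axis 0.34 zt [ 0.004 -0.003 -1.   ] w 0.06600319305330507 tq [-0.14  0.   -0.06]
pin top [ 0.5797 -0.2813  0.1333] max z 0.1387 low [ 0.5816 -0.2832  0.0759]
brush_mid [([0.436, -0.277, 0.103], 0.81)]
sanding_block [([0.442, 0.406, 0.03], 0.87)]
drawer_box [([0.662, 0.418, 0.061], 0.73)]
paint_jar [([0.711, -0.289, 0.064], 0.7)]
```

View pics/end.png

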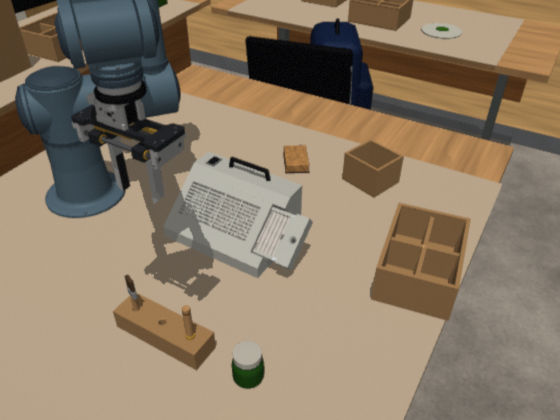

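The pin tool stands upright in its hole at (188,322), the slide is out with its well at (293,240), and nothing else has moved. I'll check the slide travel once, then hand in.

```bash
python3 - <<'E'
from h import *
W=np.array([.5701,.0329,.0868])
for k in(.055,.060,.065):print(k,(proj("scene",W+k*np.array([1,-.0227,0]))+[1.3,0]).round(1))
env.sign_off()
E
```

```text
0.055 [[289.4 238.6]]
0.06 [[291.3 239.4]]
0.065 [[293.2 240.1]]
the job is handed in; nothing more can be done
```

The job is done and handed in at about 18 s of the 54 s allowed; the hand-in gives no verdict. The arm took the pin tool from the block, pressed the catch to its stop, pushed the slide out with the catch held down, and stood the pin back in its original hole.

- **Catch:** the axial force was about 5 N part-way down and 13–18 N against the stop. It stayed there for the whole push, so the catch was held down past 20 mm.
- **Slide:** the arm travelled about 65 mm, then the sideways force rose to 10 N as the slide met its stop. The well's final position in the picture, (293, 240), matches the prediction for 65 mm, (293.2, 240.1).
- **Pin tool:** it stands upright and released, its handle top at about 0.138 m, the same as at the start. The gripper is clear of everything.
- **Other objects:** the brush, sanding block, drawer box and paint jar were found within about 4 mm of where they started, which is within the finder's accuracy.

No check failed. The two cameras disagreed with each other by about 1 pixel (about 2 mm), as expected from the calibration.

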